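# Push the drive home and lock it with the two-stage slide latch

### The job

With the fingertips, push the drive module that sticks out of the open computer's bay all the way in until it meets the back of the bay, and then push the upright tab of the slide latch sideways across the mouth, past its first click, to its second stop, so that the drive is locked in. Only push: do not lift the drive out, leave the other things on the table where they are, and take the hand clear of everything at the end.

Things in the scene. Friction and masses are not known exactly. Their poses are not given: they have to be found in the camera images.
- bay: open beige computer chassis, fixed, 300 x 370 mm, walls 55 mm high, power supply in it 82 mm high. Origin at table height under the middle of the bay's mouth, on the outside of its front wall; x points into the bay (the push direction), y to the left along the front wall, z up. The front wall runs from y = -220 to +150 mm, apart from the mouth
- latch (a joint): travel of the slide latch in m, along the bay's -y: 0 open (start), 0.0215 first click (half-way, not locked), 0.046 second, rigid stop (locked). Leaving open takes about 4 N, passing the first click about 9 N; past about 0.040 it snaps on to the stop by itself. A drive that sticks out over 6 mm blocks its bar
- latch_tab (a point): top middle of the latch's upright grey tab, 80 mm above the table: a plate 8 mm thick (y), from x = -36 to -6 mm in the bay's frame, 12 to 80 mm above the table, middle at y = +105 mm when open, +59 mm when locked. Push on its left (+y) face. From it a steel bar, 14 to 30 mm high, x = -14 to -6 mm, reaches 63 mm to the right, clear of the mouth when open
- drive: the drive module in the bay: a flat metal box 100 mm long (x), 70 mm wide (y), 26 mm high, about 0.3 kg, loose, standing in the channel and sticking out of the mouth by 30 to 60 mm at the start. Origin under its centre; its x points into the bay. Home, its origin is at x = +50 mm in the bay's frame and its outer end face is level with the mouth (x = 0)
- drive_face (a point): middle of the drive's outer end face (grey, 70 x 26 mm), the face to push on, 23 mm above the table
- bay_mouth (a point): middle of the bay's floor at the mouth, 10 mm above the table, axes as the chassis. The bay is a channel 73 mm wide, side walls 40 mm high above the table, with a rigid back stop 100 mm in from here and a strap over it 63 to 87 mm in; the floor goes on for 30 mm in front of the mouth as an apron
- latch_stop (a point): centre of the beige block (32 x 10 x 21 mm) on the chassis front, left of the mouth, 45 mm above the table, at which the tab ends at its second stop
- spare: a second, identical drive module (100 x 70 x 26 mm) lying on the table in front of the chassis, to the right of the mouth; leave alone; origin under its centre
- screwdriver: screwdriver lying on the table in front of the mouth; leave alone
- heatsink: finned aluminium block 60 x 60 x 38 mm on the table, left of the latch; leave alone; origin under its centre
- mug: white mug, 80 mm wide, 90 mm tall; leave alone
- tray: black open screw tray 100 x 140 x 30 mm; leave alone
- carton: small cardboard box 90 x 130 x 50 mm; leave alone

How it is judged:
By the outcome, as a careful person would: the job done as asked, in the order asked, and still so for the second after the job is handed in, with the robot touching nothing.
It also fails if it takes over 45 s, if anything falls off the work surface, if the arm or the gripper's body presses on something with over 40 N, if the wrist force passes 120 N, or if a joint passes its speed limit or range.

### The arm

A 6-joint arm with a two-finger parallel gripper is mounted at the origin on the work surface. World frame = base frame: x ahead of the robot, y to its left, z up, the work surface at z = 0. Lengths are in m, angles in degrees, forces in N, time in s.
With the tool pointing down it reaches from about 0.3 to 0.75 m from the base axis. Payload 8.5 kg.
Tool frame: the origin (TCP) lies where the fingers leave the gripper's body, on its centre line; the fingertips stand 73 mm ahead of it and the grasp point (between the pads) lies 54 mm ahead of it (ctrl.tip_extent is the distance from the TCP to the fingertips, in m); z points along the fingers, y is the line along which they close (so a half turn about z gives the same grasp; the last joint's range is limited). The gripper opens to 85 mm and grips with 20 to 120 N. Pads are 22 mm wide; open, the fingers measure 114 mm over their backs; the gripper's body (76 mm by 85 mm) begins 54 mm behind the grasp point. The pads swing forward as they close: fully open they stand 13 mm farther back than shut.
Start: joints at [61.117, 21.807, 74.336, -0, 83.858, -12.336], TCP at [0.157, 0.527, 0.304] pointing down, gripper open.
Joint ranges: [-178.18, 178.18], [-50.72, 133.34], [12.68, 142.11], [-81.47, 261.47], [9.98, 163.14], [-165.26, 165.26]. Speed limits (degrees/s): [136.94, 136.94, 180, 180, 180, 180].

### API

Orientations are given as a 3x3 rotation matrix whose columns are the frame's x, y, z axes.
In Python, from rig import get_state, eyes, ctrl gives the robot as it stands.
- The arm moves only by the tool drive_tool, never from a script. Its argument "plan" is one flat list of numbers, 6 for each row, row after row: the shift along the tool's x, y, z in cm, then the turn, a rotation vector about the tool's x, y, z in rad. In form: [x, y, z, wx, wy, wz, x, y, z, wx, wy, wz, ...]. A call has 1 to 20 rows; each row is the pose to reach, as a shift and turn from the pose commanded when the call began, along the tool's axes at that moment; what a row does not reach only later rows make up. A row lasts 1/8 s, in which the tool goes at most 62.5 mm and 10.7 degrees, less where a joint would pass 70% of its speed; a pose out of reach is approached as far as the arm can. A call with a gripper value outside its range is refused whole. "gripper" is the gripper command: -1 is fully open, 1 is shut, values between are in proportion, set as the call begins (left out, the last holds). The fingers move at their own pace and stop on an object; "grip_force" is the grip in N (left out, the last holds). Time passes only in rows, so rows that repeat a pose let the fingers close. It gives the time, the measured TCP pose, the force, the opening and the grip force at its end, in the units of the state.
- get_state(): the state, without advancing time (a new reading comes with each control period).
- eyes.capture(name): name is "scene" or "top" or "wrist"; returns (picture, depth): 420x560x3 uint8, red, green, blue; 420x560 float32, m along the optical axis (not along the pixel's ray), 0 where there is no reading.
- eyes.get_calibration(name): a dict with "fov_y" (degrees; the focal length in pixels is half the picture's height over the tangent of half this angle, whatever the lens; pixels are square), "cx", "cy" (the principal point, pixels), "D" ([k1, k2, p1, p2, k3] as OpenCV has them; the pictures are not rectified), "R" (3x3) and "t" (3): a world point X has camera coordinates R X + t; the wrist camera has in their place "T_tool_cam" (4x4, takes a point from camera to tool coordinates, whose origin is the TCP and whose axes are the flange's). Camera axes: x right, y down, z forward; pixel columns grow to the right and rows downward; lengths in m; the calibration is good to about 2 mm. A picture is of the moment at which its call begins: read the wrist's pose just before it. get_calibration takes no time and is no camera call.
- ctrl.sign_off(): hands the job in; it is judged then, once.
The state is a dict: "time_s": time; "qpos": joint angles; "dq": joint speeds; "effort": joint torques, N m; "tool_pos": TCP position; "tcp_rot": TCP orientation; "contact_force": force on the tool from outside, world axes, zero at the start; "torque": the same for the moment, N m; "grip_width": finger opening in m; "gripper_force": force on a finger pad.
Only numpy, scipy, OpenCV 4.12 (cv2) and the standard library are available. Lean on these libraries where they do the work, as an engineer would, in place of code of your own. Each camera call takes 0.05 s, during which the arm holds its last target. There are 200 camera calls.

## Working session

There is one attempt and no reset: what is moved stays moved. The work goes in short steps, Python scripts to look and compute and a tool call to move; the robot and the scene stay as the last step left them, time stands still between calls to the robot, and variables do not carry over. Pictures are saved under pics/ and viewed, at most 10 in all, crops included, and the job is handed in when it is done.

Besides the shell and the picture viewer there is one more tool, called after "Emit:" as name(argument=value, ...) on one line, values as JSON. drive_tool: Moves the arm, as the interface text tells. Its arguments: {"type":"object","properties":{"plan":{"type":"array"},"gripper":{"type":"number"},"grip_force":{"type":"number"}},"required":["plan"]}

```bash
mkdir -p pics; cat > h.py <<'E'
import numpy as np, cv2
from rig import get_state, eyes, ctrl
def K(c):
    f=210/np.tan(np.radians(c["fov_y"])/2); return np.array([[f,0,c["cx"]],[0,f,c["cy"]],[0,0,1.]])
def RT(name,s=None):
    c=eyes.get_calibration(name)
    if name!="wrist": return c,np.array(c["R"]),np.array(c["t"])
    s=s or get_state(); T=np.eye(4);T[:3,:3]=s["tcp_rot"];T[:3,3]=s["tool_pos"]
    M=np.linalg.inv(T@np.array(c["T_tool_cam"])); return c,M[:3,:3],M[:3,3]
def rays(name,uv,s=None):
    c,R,t=RT(name,s)
    p=cv2.undistortPoints(np.array(uv,float).reshape(-1,1,2),K(c),np.array(c["D"],float))[:,0]
    return -R.T@t,np.c_[p,np.ones(len(p))],R,t
def at_z(name,uv,z,s=None):
    o,d,R,t=rays(name,uv,s); w=d@R; return o+w*((z-o[2])/w[:,2])[:,None]
def at_d(name,uv,dep,s=None):
    o,d,R,t=rays(name,uv,s); return (d*np.array([[dep[int(v),int(u)]] for u,v in uv])-t)@R
def proj(name,X,s=None):
    c,R,t=RT(name,s); return cv2.projectPoints(np.array(X,float),cv2.Rodrigues(R)[0],t,K(c),np.array(c["D"],float))[0][:,0]
E
python3 - <<'E'
from h import *
s=get_state(); print(s)
for n in("top","scene"):
    p,d=eyes.capture(n); cv2.imwrite(f"pics/{n}0.png",cv2.resize(p[...,::-1],(800,600),interpolation=cv2.INTER_CUBIC)); np.savez(f"{n}0.npz",p=p,d=d)
    c,R,t=RT(n); print(n,-R.T@t,R[2],c)
E
```

```text
{'time_s': 0.0, 'qpos': array([ 6.11190583e+01,  2.18407018e+01,  7.43840087e+01, -4.00978788e-04,
        8.38594995e+01, -1.23361531e+01]), 'dq': array([ 0.0382139 , -0.00914317, -0.00893154, -0.02879439,  0.01696061,
        0.00653002]), 'effort': array([-1.24162911e-03, -4.48468029e+01, -2.31276637e+01, -2.35598191e-04,
        4.79334718e-03, -1.08744732e-05]), 'tool_pos': array([0.15653348, 0.52705599, 0.3033188 ]), 'tcp_rot': array([[-9.58597531e-01,  2.84763548e-01, -7.03778772e-04],
       [ 2.84764252e-01,  9.58596712e-01, -1.29030252e-03],
       [ 3.07208894e-04, -1.43729184e-03, -9.99998920e-01]]), 'contact_force': array([0.22403334, 0.00189441, 0.09845444]), 'torque': array([-0.00967998,  0.01008126, -0.00732601]), 'gripper_force': 0.0, 'grip_width': 0.08567535799836645}
top [ 0.43862036 -0.00569589  0.91489139] [ 0.15693706  0.00560786 -0.98759269] {'fov_y': 54.84474384245959, 'cx': 281.5668905206844, 'cy': 209.68518327833831, 'D': array([0.02692816, 0.        , 0.        , 0.        , 0.        ]), 'R': array([[-0.02328668, -0.99968485, -0.00937697],
       [-0.98733403,  0.02446935, -0.15675701],
       [ 0.15693706,  0.00560786, -0.98759269]]), 't': array([0.01309883, 0.57661982, 0.8347362 ])}
scene [ 0.95829852 -0.60496269  0.86104015] [-0.36340352  0.55633577 -0.74728067] {'fov_y': 51.508324871582055, 'cx': 282.48736342115933, 'cy': 209.24369102542445, 'D': array([-0.07543271,  0.        ,  0.        ,  0.        ,  0.        ]), 'R': array([[ 0.82839058,  0.55997487,  0.01404292],
       [ 0.42627097, -0.61393702, -0.66436014],
       [-0.36340352,  0.55633577, -0.74728067]]), 't': array([-0.46717307, -0.20786307,  1.32825009])}
```

View pics/top0.png

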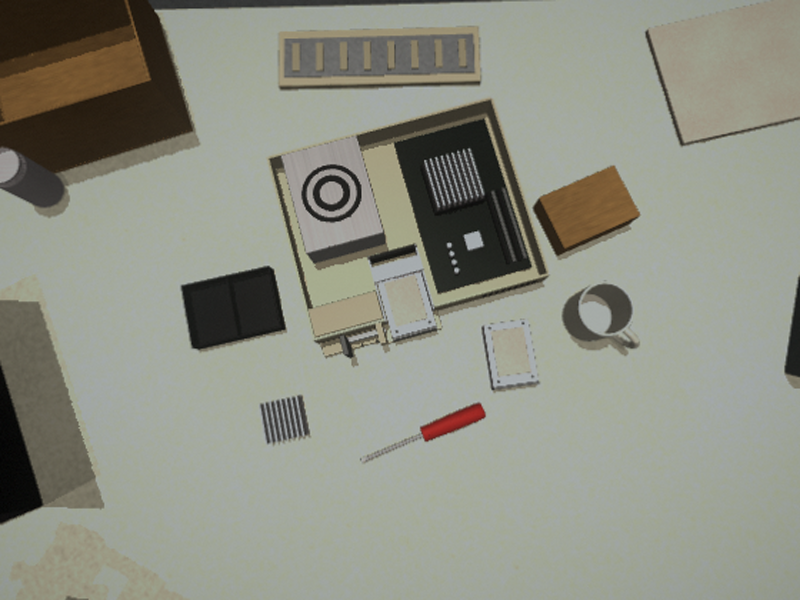

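View pics/scene0.png

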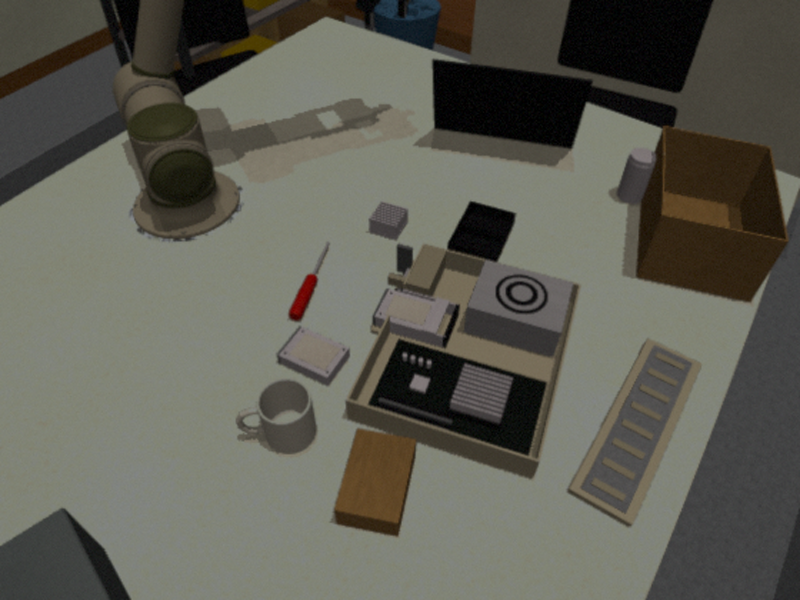

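The top view shows the chassis (corners about (270,158), (492,100), (547,277) in the enlarged picture). The drive is at about (408,300), the latch tab at (346,345), and the screwdriver, spare and heatsink lie in front. I'll enlarge the front of the chassis next.

```bash
python3 - <<'E'
from h import *
z=np.load("top0.npz"); p=z["p"]
c=p[160:290,210:390]; cv2.imwrite("pics/crop1.png",cv2.resize(c[...,::-1],None,fx=4.4,fy=4.4,interpolation=cv2.INTER_CUBIC))
uv=np.array([[270,158],[492,100],[547,277]])*.7
P=at_z("top",uv,.055); print(P, np.linalg.norm(P[0]-P[1]),np.linalg.norm(P[1]-P[2]))
E
```

```text
[[ 0.8046862   0.2009111   0.055     ]
 [ 0.89174773 -0.15043416  0.055     ]
 [ 0.60429737 -0.2200049   0.055     ]] 0.3619712679390007 0.2957495552219559
```

View pics/crop1.png

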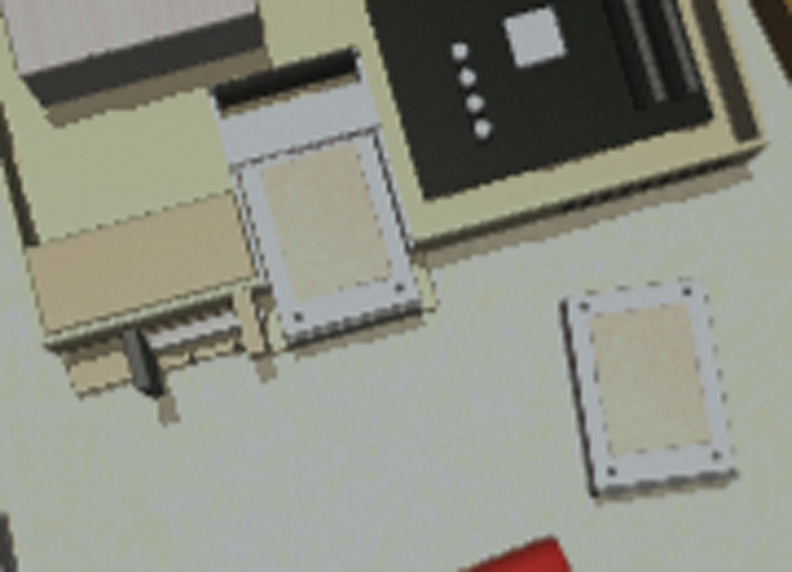

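```bash
cat >> h.py <<'E'
def frame(back_l,back_r,fr,fl):  # outer top corners of chassis -> least-squares 2D pose
    A=np.array([[.300,.150],[.300,-.220],[0,-.220],[0,.150]]);B=np.array([back_l,back_r,fr,fl])[:,:2]
    a=A-A.mean(0);b=B-B.mean(0);th=np.arctan2((a[:,0]*b[:,1]-a[:,1]*b[:,0]).sum(),(a*b).sum())
    R=np.array([[np.cos(th),-np.sin(th)],[np.sin(th),np.cos(th)]]);t=B.mean(0)-R@A.mean(0)
    return th,R,t,(B-t)@R-A
E
python3 - <<'E'
from h import *
z=np.load("top0.npz"); d=z["d"]
f=lambda L:np.array(L)/4.4+[210,160]
uv=np.vstack([np.array([[270,158],[492,100]])*.7,f([[763,145],[47,345]])])
P=at_z("top",uv,.055); th,R,t,e=frame(*P); print(np.degrees(th),t,e*1000)
def B(x): return (x[:,:2]-t)@R*1000
print("drive front corners",B(at_z("top",f([[289,338],[420,308]]),.036)))
print("drive back corners",B(at_z("top",f([[235,168],[378,128]]),.036)))
print("tab top",B(at_z("top",f([[125,332],[140,332],[145,390],[158,390]]),.08)))
print("mouth/wall right",B(at_z("top",f([[412,240]]),.055)),"block",B(at_z("top",f([[235,292],[250,290],[255,345],[270,345]]),.055)))
print("spare",B(at_z("top",f([[565,300],[700,282],[735,472],[595,490]]),.026)))
q=f([[340,230],[140,360],[650,380],[500,600-250]]);print(at_d("top",q,d))
h=np.array([[270,400],[308,440]])*.7; print("heat",B(at_z("top",h,.038)), "screw",B(at_z("top",np.array([[362,460],[485,408]])*.7,.01)))
E
```

```text
14.018186189360561 [ 0.55082919 -0.01251355] [[-2.00530231 -4.4231182 ]
 [-2.64287513  3.60617537]
 [ 3.30526121  4.05735614]
 [ 1.34291623 -3.24041331]]
drive front corners [[-24.73166552  32.97330197]
 [-27.60103326 -33.51697603]]
drive back corners [[ 64.99383767  36.66655985]
 [ 65.59067903 -38.05841229]]
tab top [[ -5.63443646 106.62620183]
 [ -7.5110925   99.82384584]
 [-34.46423526 104.351408  ]
 [-36.08102587  98.48679726]]
mouth/wall right [[  3.75192078 -37.42215858]] block [[  2.06053418  52.41298527]
 [  1.06614372  45.13141425]
 [-25.41786628  49.7332391 ]
 [-27.34513363  42.73904171]]
spare [[ -42.08664571 -105.33855382]
 [ -51.29765478 -172.95967627]
 [-145.75720965 -161.40931606]
 [-136.04624173  -92.60141343]]
[[ 5.72247457e-01 -1.31007280e-02  3.58256743e-02]
 [ 5.06160475e-01  8.25663702e-02  8.04773391e-02]
 [ 4.94564416e-01 -1.65110834e-01  2.64448366e-02]
 [ 5.13351467e-01 -9.39103098e-02  1.66666177e-04]]
heat [[ -64.77193165  235.60247177]
 [-136.36865032  194.72790012]] screw [[-187.65623495  127.92402267]
 [-162.76429758  -73.86547571]]
```

```bash
cat >> h.py <<'E'
def go(target,th_bay,s=None):  # rows' shift(cm) & turn to reach world pos with tool x = -bay x, pointing down
    s=s or get_state(); R0=np.array(s["tcp_rot"]); c,n=np.cos(th_bay),np.sin(th_bay)
    Rt=np.array([[-c,-n,0],[-n,c,0],[0,0,-1.]])
    return np.round((R0.T@(np.array(target)-s["tool_pos"]))*100,2), np.round(cv2.Rodrigues(R0.T@Rt)[0].ravel(),4)
E
python3 - <<'E'
from h import *
th=np.radians(14.02);R=np.array([[np.cos(th),-np.sin(th)],[np.sin(th),np.cos(th)]]);t=np.array([.5508,-.0125])
w=t+R@[-.08,.03]; print(w,go([*w,.28],th))
print(eyes.get_calibration("wrist")["T_tool_cam"])
E
```

```text
[ 0.46591529 -0.00277451] (array([-44.74, -41.98,   2.38]), array([-0.0012, -0.0006, -0.5335]))
[[ 2.75130350e-04 -9.57683584e-01 -2.87822995e-01  7.28419809e-02]
 [ 9.99999536e-01 -2.21665609e-06  9.63276327e-04 -1.21558783e-03]
 [-9.23151930e-04 -2.87823127e-01  9.57683139e-01 -7.04877228e-02]
 [ 0.00000000e+00  0.00000000e+00  0.00000000e+00  1.00000000e+00]]
```

Emit:
drive_tool(plan=[-5,-4.7,0.3,0,0,-0.06,-10,-9.4,0.5,0,0,-0.12,-15,-14.1,0.8,0,0,-0.18,-20,-18.8,1,0,0,-0.24,-25,-23.5,1.3,0,0,-0.3,-30,-28.2,1.6,0,0,-0.36,-35,-32.9,1.9,0,0,-0.42,-40,-37.6,2.2,0,0,-0.48,-44.7,-42,2.4,0,0,-0.534,-44.7,-42,2.4,0,0,-0.534,-44.7,-42,2.4,0,0,-0.534], gripper=1)

```text
time_s: 1.48
tool_pos: [0.4667, -0.0054, 0.2791]
tcp_rot: [[-0.971, -0.239, -0.001], [-0.239, 0.971, -0.0], [0.001, 0.0, -1.0]]
contact_force: [-0.1, 0.3, 0.2]
grip_width: 0.0
gripper_force: 0.0
```

```bash
python3 - <<'E'
from h import *
import pickle
s=get_state(); p,d=eyes.capture("wrist"); pickle.dump((s,p,d),open("w1.pkl","wb"))
print(s["time_s"],s["tool_pos"],s["tcp_rot"],s["contact_force"])
cv2.imwrite("pics/w1.png",cv2.resize(p[...,::-1],(800,600),interpolation=cv2.INTER_CUBIC))
E
```

```text
1.475 [ 0.46667142 -0.00535653  0.2791488 ] [[-9.71085568e-01 -2.38729970e-01 -9.05921132e-04]
 [-2.38730039e-01  9.71085973e-01 -3.27349908e-05]
 [ 8.87542128e-04  1.84482111e-04 -9.99999589e-01]] [-0.14951634  0.2879933   0.1514065 ]
```

View pics/w1.png

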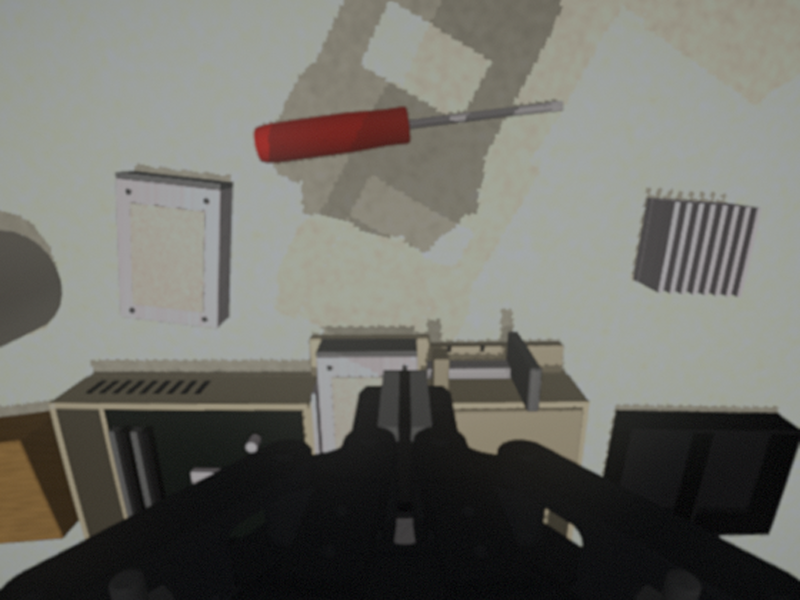

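The wrist view shows:
- The front-wall top edge runs from (52,404) to (587,402).
- The drive face's top edge runs from (320,352) to (416,352).
- The tab is at about (525,370), and the latch block at (440,365).

```bash
python3 - <<'E'
from h import *
import pickle
s,p,d=pickle.load(open("w1.pkl","rb"))
f=lambda L:np.array(L)*.7
W=at_z("wrist",f([[52,404],[587,402]]),.055,s); v=W[1]-W[0]
th=np.arctan2(v[1],v[0])-np.pi/2; print("len",np.linalg.norm(v),"th",np.degrees(th),W)
R=np.array([[np.cos(th),-np.sin(th)],[np.sin(th),np.cos(th)]])
t=W.mean(0)[:2]-R@[0,-.035]; print("t",t)
B=lambda x:(x[:,:2]-t)@R*1000
print("drive face top",B(at_z("wrist",f([[319,352],[416,352]]),.036,s)))
print("apron",B(at_z("wrist",f([[312,339],[428,336]]),.01,s)))
print("tab depth",B(at_d("wrist",f([[533,385]]),d,s)),at_d("wrist",f([[533,385]]),d,s))
print("tab top",B(at_z("wrist",f([[527,370],[538,370],[529,408],[540,408]]),.08,s)))
print("block",B(at_z("wrist",f([[435,362],[448,362]]),.055,s)))
print("heat",B(at_z("wrist",f([[648,198],[755,207],[635,282],[740,295]]),.038,s)))
for n,x in (("drv pre",[-.055,0]),("latch pre",[-.024,.135])): print(n,t+R@x)
E
```

```text
len 0.3664223165240642 th 14.324381564993818 [[ 0.60905094 -0.22188384  0.055     ]
 [ 0.5183939   0.1331466   0.055     ]]
t [ 0.55506302 -0.01045675]
drive face top [[-30.35304597 -33.0645459 ]
 [-29.80865486  33.57256434]]
apron [[-30.14171429 -42.53899934]
 [-31.77335233  43.03006055]]
tab depth [[-25.87751491 103.17090668]] [[0.50446437 0.08310423 0.08081718]]
tab top [[-35.4376098   99.0704457 ]
 [-35.3468021  105.72382456]
 [ -9.90181395 102.05300576]
 [ -9.78743957 108.88844365]]
block [[-30.46044093  45.44507992]
 [-30.37396194  53.88834293]]
heat [[-133.38872174  180.48036272]
 [-128.21837707  252.95623617]
 [ -78.66941491  178.61855808]
 [ -69.18176319  253.45960676]]
drv pre [ 0.50177294 -0.02406438]
latch pre [0.49840864 0.1144083 ]
```

```bash
cat >> h.py <<'E'
th=np.radians(14.3);RB=np.array([[np.cos(th),-np.sin(th)],[np.sin(th),np.cos(th)]]);tB=np.array([.5551,-.0105])
def gb(x,y,z): return go([*(tB+RB@[x,y]),z],th)
def st():
    s=get_state(); print(s["time_s"],"bay mm",(s["tool_pos"][:2]-tB)@RB*1000,s["tool_pos"][2],"Fbay",s["contact_force"][:2]@RB,s["contact_force"][2])
E
python3 -c "
from h import *
st();print(gb(-.07,0,.2791),gb(-.07,0,.092))"
```

```text
1.525 bay mm [-84.9232603   28.59006494] 0.27930929351692413 Fbay [-0.31145105  1.26008944] 0.36427624942021225
(array([-1.51, -2.85,  0.02]), array([ 0.0008, -0.0012, -0.0069])) (array([-1.53, -2.86, 18.73]), array([ 0.0008, -0.0012, -0.0069]))
```

Emit:
drive_tool(plan=[-1.5,-2.85,2,0,0,-0.007,-1.5,-2.85,6,0,0,-0.007,-1.5,-2.85,10,0,0,-0.007,-1.5,-2.85,14,0,0,-0.007,-1.5,-2.85,17,0,0,-0.007,-1.5,-2.85,18.7,0,0,-0.007,-1.5,-2.85,18.7,0,0,-0.007,-1.5,-2.85,18.7,0,0,-0.007])

```text
time_s: 2.52
tool_pos: [0.4871, -0.0262, 0.0937]
tcp_rot: [[-0.968, -0.25, 0.001], [-0.25, 0.968, -0.0], [-0.001, -0.0, -1.0]]
contact_force: [-1.1, -0.0, -0.3]
grip_width: -0.0002
gripper_force: 0.0
```

```bash
python3 -c "
from h import *
st()"
```

```text
2.525 bay mm [-69.78180543   1.61960543] 0.09373435858832561 Fbay [-1.10265393  0.23434475] -0.2788523863187012
```

Emit:
drive_tool(plan=[-1,0.15,0,0,0,0,-2,0.15,0,0,0,0,-2.5,0.15,0,0,0,0,-3,0.15,0,0,0,0,-3.4,0.15,0,0,0,0,-3.8,0.15,0,0,0,0,-4.2,0.15,0,0,0,0,-4.6,0.15,0,0,0,0,-5,0.15,0,0,0,0,-5.3,0.15,0,0,0,0,-5.3,0.15,0,0,0,0,-5.3,0.15,0,0,0,0])

```text
time_s: 4.03
tool_pos: [0.5381, -0.0121, 0.0929]
tcp_rot: [[-0.968, -0.249, 0.001], [-0.249, 0.968, -0.0], [-0.001, -0.0, -1.0]]
contact_force: [-0.3, -0.6, 0.4]
grip_width: -0.0002
gripper_force: 0.0
```

```bash
python3 -c "
from h import *
st()"
```

```text
4.025 bay mm [-16.86971855   2.69515099] 0.09294315082948565 Fbay [-0.43672617 -0.46899315] 0.3512985911875056
```

Emit:
drive_tool(plan=[-0.2,0.2,0,0,0,0,-0.4,0.2,0,0,0,0,-0.5,0.2,0,0,0,0,-0.5,0.2,0,0,0,0])

```text
time_s: 4.53
tool_pos: [0.542, -0.0089, 0.0929]
tcp_rot: [[-0.968, -0.25, -0.001], [-0.25, 0.968, 0.0], [0.001, 0.0, -1.0]]
contact_force: [-4.2, -1.9, 2.3]
grip_width: 0.0004
gripper_force: 2.0
```

```bash
python3 - <<'E'
from h import *
st(); p,d=eyes.capture("top")
f=p[160:290,210:390]; cv2.imwrite("pics/crop2.png",cv2.resize(f[...,::-1],None,fx=4.4,fy=4.4,interpolation=cv2.INTER_CUBIC))
E
```

```text
4.525 bay mm [-12.26656551   4.82264906] 0.09289996746848445 Fbay [-4.48421473 -0.78069191] 2.2732077900249092
```

View pics/crop2.png

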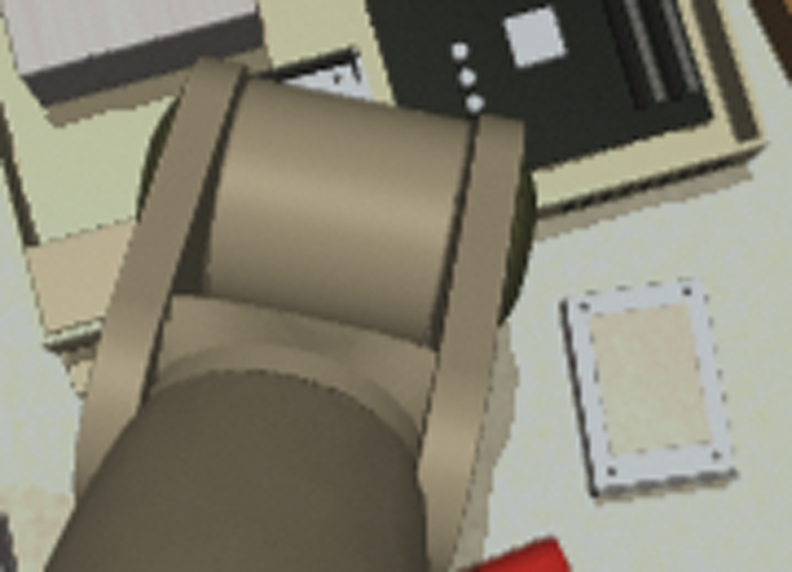

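The drive's back end now shows beyond the strap at about (335,78), close to the back stop. The arm hides the rest, so I'll keep pushing until the force rises.

Emit:
drive_tool(plan=[-0.2,-0.3,0,0,0,0,-0.3,-0.3,0,0,0,0,-0.3,-0.3,0,0,0,0])

```text
time_s: 4.95
tool_pos: [0.5433, -0.0106, 0.0925]
tcp_rot: [[-0.968, -0.25, -0.008], [-0.25, 0.968, 0.001], [0.007, 0.003, -1.0]]
contact_force: [-15.0, -1.9, 9.1]
grip_width: -0.0001
gripper_force: 7.6
```

```bash
python3 -c "
from h import *
st()"
```

```text
4.95 bay mm [-11.48292164   2.87491183] 0.0925084464033091 Fbay [-15.0245686    1.83176728] 9.07851457671617
```

Emit:
drive_tool(plan=[-0.2,0,0,0,0,0,-0.3,0,0,0,0,0,-0.3,0,0,0,0,0])

```text
time_s: 5.32
tool_pos: [0.5438, -0.0104, 0.0925]
tcp_rot: [[-0.968, -0.251, -0.015], [-0.251, 0.968, 0.0], [0.014, 0.004, -1.0]]
contact_force: [-29.2, -8.0, 19.0]
grip_width: -0.0001
gripper_force: 15.0
```

```bash
python3 -c "
from h import *
st()"
```

```text
5.325 bay mm [-10.92117764   2.85377335] 0.09253269678093781 Fbay [-30.25503243  -0.59201442] 19.043360881013797
```

It's home: the force is rigid, and TCP x of -11 mm puts the finger front at x = 0. Next I'll back off, rise and look.

Emit:
drive_tool(plan=[1,0,0,0,0,0,3,0,0,0,0,0,6,0,0,0,0,0,7,0,-4,0,0,0,7,0,-9,0,0,0,7,0,-14,0,0,0,7,0,-17,0,0,0,7,0,-17,0,0,0])

```text
time_s: 6.32
tool_pos: [0.4819, -0.0278, 0.265]
tcp_rot: [[-0.968, -0.25, 0.006], [-0.25, 0.968, -0.001], [-0.006, -0.003, -1.0]]
contact_force: [-0.2, 0.5, -0.7]
grip_width: 0.0001
gripper_force: 0.0
```

```bash
python3 - <<'E'
from h import *
st(); s=get_state(); p,d=eyes.capture("wrist")
cv2.imwrite("pics/w2.png",cv2.resize(p[...,::-1],(800,600),interpolation=cv2.INTER_CUBIC))
o=lambda x,y,z:[*(tB+RB@[x,y]),z]
print("home face top px",proj("wrist",[o(0,.035,.036),o(0,-.035,.036)],s)/.7)
print(gb(-.024,.137,s["tool_pos"][2]),gb(-.024,.137,.115))
E
```

```text
6.325 bay mm [-75.1901029    1.30352595] 0.2649793314225608 Fbay [-0.02128391  0.55934275] -0.6845068306941036
home face top px [[456.36778619 386.40703162]
 [352.16273332 386.02570785]]
(array([-5.21, 13.53, -0.17]), array([-0.001 ,  0.0025,  0.0027])) (array([-5.17, 13.54, 14.83]), array([-0.001 ,  0.0025,  0.0027]))
```

View pics/w2.png

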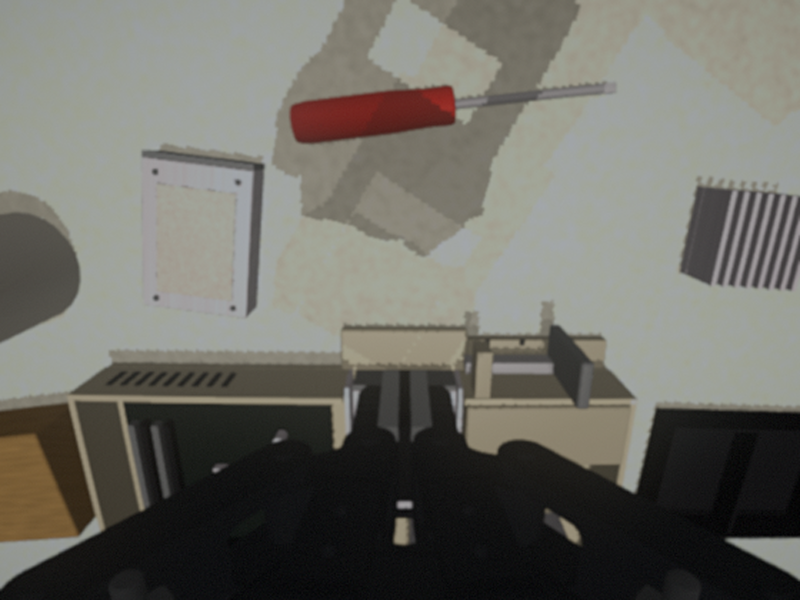

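The drive face is now at the mouth (edge near row 386, as predicted for home) and the apron is empty. Next is the latch: I'll go to the left of the tab.

Emit:
drive_tool(plan=[-2,5,0,0,0,0,-4,10,0,0,0,0,-5.2,13.6,0,0,0,0.002,-5.2,13.6,0,0,0,0.002,-5.2,13.6,4,0,0,0.002,-5.2,13.6,8,0,0,0.002,-5.2,13.6,12,0,0,0.002,-5.2,13.6,14.8,0,0,0.002,-5.2,13.6,14.8,0,0,0.002,-5.2,13.6,14.8,0,0,0.002])

```text
time_s: 7.62
tool_pos: [0.4978, 0.1165, 0.1155]
tcp_rot: [[-0.969, -0.247, 0.001], [-0.247, 0.969, -0.0], [-0.001, -0.0, -1.0]]
contact_force: [0.9, -0.2, -0.1]
grip_width: 0.0002
gripper_force: 0.0
```

```bash
python3 -c "
from h import *
st()"
```

```text
7.625 bay mm [-24.10539694 137.22754978] 0.11551457321473363 Fbay [ 0.82822192 -0.38832914] -0.051103373396241575
```

Emit:
drive_tool(plan=[0,-0.7,0,0,0,0,0,-1.2,0,0,0,0,0,-1.7,0,0,0,0,0,-2.2,0,0,0,0,0,-2.7,0,0,0,0,0,-3.2,0,0,0,0,0,-3.7,0,0,0,0,0,-4.2,0,0,0,0,0,-4.7,0,0,0,0,0,-5.2,0,0,0,0,0,-5.5,0,0,0,0,0,-5.5,0,0,0,0])

```text
time_s: 9.12
tool_pos: [0.5111, 0.0632, 0.1148]
tcp_rot: [[-0.969, -0.247, -0.0], [-0.247, 0.969, -0.0], [0.0, -0.0, -1.0]]
contact_force: [0.2, 0.9, -0.8]
grip_width: -0.0
gripper_force: 0.0
```

```bash
python3 -c "
from h import *
st()"
```

```text
9.125 bay mm [-24.39700961  82.30583511] 0.11483337349742284 Fbay [0.40769946 0.7921702 ] -0.8356426301206565
```

Emit:
drive_tool(plan=[0,-0.3,0,0,0,0,0,-0.6,0,0,0,0,0,-0.8,0,0,0,0,0,-0.8,0,0,0,0])

```text
time_s: 9.62
tool_pos: [0.5125, 0.0575, 0.1149]
tcp_rot: [[-0.969, -0.247, -0.001], [-0.247, 0.969, 0.003], [0.0, 0.004, -1.0]]
contact_force: [-0.8, 13.0, 3.4]
grip_width: -0.0002
gripper_force: 7.6
```

```bash
python3 -c "
from h import *
st()"
```

```text
9.625 bay mm [-24.47628365  76.43895816] 0.11492111220647441 Fbay [ 2.43589536 12.81089729] 3.4156393704457604
```

Emit:
drive_tool(plan=[0,-0.2,0,0,0,0,0,-0.3,0,0,0,0,0,-0.3,0,0,0,0])

```text
time_s: 10.0
tool_pos: [0.5126, 0.0566, 0.1149]
tcp_rot: [[-0.969, -0.248, -0.002], [-0.248, 0.969, 0.007], [0.0, 0.007, -1.0]]
contact_force: [-3.2, 28.8, 5.6]
grip_width: -0.0
gripper_force: 14.8
```

```bash
python3 -c "
from h import *
st()"
```

```text
10.0 bay mm [-24.59826123  75.55440418] 0.11494539017918795 Fbay [ 4.01212344 28.70484785] 5.577409243722005
```

Emit:
drive_tool(plan=[0,1,0,0,0,0,0,3.5,0,0,0,0,0,5,0,0,0,0,0,5,0,0,0,0,0,5,-5,0,0,0,1,5,-10,0,0,0,3,1,-14,0,0,0,5,-4,-15,0,0,0,5,-7,-15,0,0,0,5,-7,-15,0,0,0,5,-7,-15,0,0,0])

```text
time_s: 11.38
tool_pos: [0.4825, -0.0271, 0.2648]
tcp_rot: [[-0.969, -0.247, -0.0], [-0.247, 0.969, 0.0], [0.0, 0.0, -1.0]]
contact_force: [-0.9, 0.6, -0.3]
grip_width: -0.0002
gripper_force: 0.0
```

```bash
python3 - <<'E'
from h import *
st(); s=get_state(); p,d=eyes.capture("wrist")
cv2.imwrite("pics/w3.png",cv2.resize(p[...,::-1],(800,600),interpolation=cv2.INTER_CUBIC))
o=lambda x,y,z:[*(tB+RB@[x,y]),z]
print("locked tab top px",proj("wrist",[o(-.036,.063,.08),o(-.036,.055,.08),o(-.006,.063,.08),o(-.006,.055,.08)],s)/.7)
p,d=eyes.capture("top")
f=p[160:290,210:390]; cv2.imwrite("pics/crop3.png",cv2.resize(f[...,::-1],None,fx=4.4,fy=4.4,interpolation=cv2.INTER_CUBIC))
E
```

```text
11.375 bay mm [-74.41897075   1.81008528] 0.2647642842464235 Fbay [-0.74652268  0.81624236] -0.3492759100542256
locked tab top px [[514.09747101 364.43111956]
 [500.00737176 364.47348707]
 [510.54955509 411.75731513]
 [496.9060999  411.83094554]]
```

View pics/w3.png

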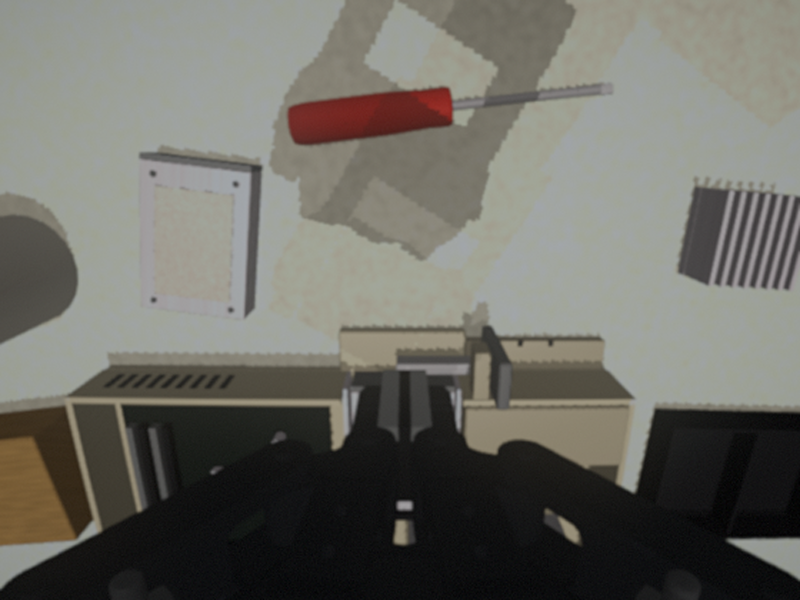

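The tab is against the block at about (500,370), and the bar crosses the mouth in front of the drive at (400–468,362). The latch is locked, the other things haven't moved, and the hand is clear.

```bash
python3 -c "
from rig import ctrl
print(ctrl.sign_off())"
```

```text
the job is handed in; nothing more can be done
None
```

The drive is pushed fully in against the back of the bay, the latch is at its second stop (locked), nothing else was moved, the hand is clear, and the job was handed in at about 11.5 s.

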